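# Refit a power module and close the latched service cover of a computer

### The arm

A 6-joint arm with a two-finger parallel gripper is mounted at the origin on the work surface. World frame = base frame: x ahead of the robot, y to its left, z up, the work surface at z = 0. Lengths are in m, angles in rad, forces in N, time in s.
With the tool pointing down it reaches from about 0.375 to 0.825 m from the base axis. Payload 5.5 kg.
Tool frame: the origin (TCP) lies midway between the tips of the shut fingers; the grasp point (between the pads) lies 19 mm behind it; z points along the fingers, y is the direction in which the jaws open and shut (so a half turn about z gives the same grasp; the last joint's range is limited). The gripper opens to 85 mm and grips with 20 to 120 N. Pads are 22 mm wide; open, the fingers measure 114 mm over their backs; the gripper's body (76 mm by 85 mm) begins 54 mm behind the grasp point. The pads swing forward as they close: fully open they stand 13 mm farther back than shut.
Start: joints at [1.169, 0.314, -0.047, 1.21, 0, 1.571], TCP at [0.235, 0.552, 0.231] pointing down, gripper open.
Joint ranges: [-2.67, 2.67], [-0.69, 1.73], [-1.03, 1.25], [-2.08, 2.16], [-1.42, 1.45], [-3.14, 3.14]. Speed limits (rad/s): [2.39, 2.39, 3.01, 3.14, 3.14, 3.14].

### API

Orientations are given as a unit quaternion [x, y, z, w].
In Python, from cell import robot, vision gives the robot as it stands.
- The arm moves only by the tool carry_out, never from a script. Its argument "increments" is one flat list of numbers, 4 for each row, row after row: the shift along the world's x, y, z in m, then the turn about the world's z in degrees. A call has 1 to 20 rows; each row is the pose to reach, as a shift and turn from the pose commanded when the call began; what a row does not reach only later rows make up. A row lasts 1/8 s, in which the tool goes at most 62.5 mm and 10.7 degrees, less where a joint would pass 70% of its speed; a pose out of reach is approached as far as the arm can. A call with a gripper value outside its range is refused whole. "claw" is the opening, from -1 (shut) to 1 (fully open), so that 0 is half open, set as the call begins (left out, the last holds). The fingers move at their own pace and stop on an object; "squeeze" is the grip in N (left out, the last holds). Time passes only in rows, so rows that repeat a pose let the fingers close. It gives the time, the measured TCP pose, the force and the opening at its end, in the units of the state.
- robot.sense(): the state, without advancing time (a new reading comes with each control period).
- vision.grab_frame(name): name is "scene" or "top"; returns the picture (480x640x3 uint8, red, green, blue); there is no depth.
- vision.calibration(name): a dict with "intrinsics" (3x3 intrinsics, pixels), "R" (3x3) and "t" (3): a world point X has camera coordinates R X + t. Camera axes: x right, y down, z forward; pixel columns grow to the right and rows downward; lengths in m; the calibration is good to about 2 mm. A picture is of the moment at which its call begins. calibration takes no time and is no camera call.
- robot.hand_in(): hands the job in, once; it reports no verdict.
Trained networks look in the newest picture that a camera, given by its name, has taken for a name from the list of things; names that differ only in an ending like _2 or _b are one class to them, and where a whole thing is asked for, a point or a joint stands for the part that bears it (a point fixed in the world has none). Each returns a list of dicts, best first, with "score" (0 to 1); they miss things now and then, are a little off and sometimes report something else, mostly with a low value. They report only what shows in the picture. A call takes as long as a camera call. They do not tell look-alikes from the thing itself.
- vision.boxes_of(target, camera): "centre" ([x, y, z] in m, in the coordinates of the camera as it stood for that picture, good to about 4 mm: the middle of the surface that is visible of it).
- vision.masks_of(target, camera): "pixels" (480x640 bool, what is visible of it).
- vision.mark_of(target, camera): "centre" ([x, y, z] in m, in the coordinates of the camera as it stood for that picture, good to about 4 mm: a listed point, or the origin of a listed thing).
The state is a dict: "time_s": time; "qpos": joint angles; "joint_vel": joint speeds; "joint_torque": joint torques, N m; "ee_pos": TCP position; "tcp_rot": TCP orientation; "contact_force": force on the tool from outside, world axes, zero at the start; "torque": the same for the moment, N m; "finger_gap": finger opening in m.
Only numpy, scipy, OpenCV 4.12 (cv2) and the standard library are available. Lean on these libraries where they do the work, as an engineer would, in place of code of your own. Each camera call takes 0.05 s, during which the arm holds its last target.

### The job

Lay the long slim power module flat in the open bay of the computer on the sloping cradle. Pull the spring plunger out and twist it so that it stays out, slide the cover fully home over the bay, then twist the plunger back so that its pin drops in and locks the cover. Leave everything else on the bench where it is.

Things in the scene. Friction and masses are not known exactly. Their poses are not given: they have to be found in the camera images.
- module_mid (a point): centre of the power module, a plain steel box 110 x 50 x 42 mm (its own x, y, z), 0.25 to 0.5 kg, loose, lying flat on the bench left or right of the computer. x along its length, z up. Held across its 50 mm width it fits the bay with its length up the slope.
- chassis: the computer, fixed on a cradle, its deck sloping 24 degrees down, away from the robot. Origin: centre of the deck. x up the slope (roughly towards the robot), y level (the way the cover opens), z out of the deck, square to it. It reaches x -122 to +115, y -170 to +170 mm, z -70 to 0. The plunger stands at x 87, y 0, on a bracket and a steel housing 37 x 34 mm that reaches z = 37 mm.
- bay (a point): centre of the floor of the bay, the open rectangular compartment in the computer's deck. Same axes as the chassis: x up the slope, y the way the cover opens, z out of the deck. The bay is 140 mm in x, 115 mm in y, 60 mm deep: the deck is at z = +60 mm.
- cover_ridge (a point): grip point on the cover's pull ridge, an upright bar 60 mm long in chassis x, 14 mm thick in y, 45 mm tall, on the 195 x 130 mm cover sheet, whose top is 5 mm above the deck. The point is mid-length, mid-thickness, 29 mm above the sheet, 16 mm below the ridge's top. Axes as the chassis. Moves with the cover.
- cover (a joint): opening of the cover in m: 0 = fully home over the bay, at a stop; 0.145 = fully open; it closes towards chassis -y. 1.5 N friction, stays where left. It starts open with the plunger's pin in a long slot of its lock strip, so it only rattles until the pin is out. A short hole in the strip lies under the pin when the cover is within 4 mm of home.
- wing (a point): grip point of the plunger's wing knob, on the plunger's axis (chassis z). The wing is a flat black grip 50 mm long (own x), 16 mm thick (own y), 28 mm high (own z = chassis z); the point is 12 mm below its top, 16 mm above its lower face and, with the pin in, 62 mm above the deck. It rises and turns with the wing.
- plunger (a joint): how far the plunger is pulled out, m: 0 = pin fully in, 0.022 = limit. A spring pulls it in: 4 N at 0, 8 N at 0.012. Pulled beyond 0.013 it can be twisted; then its cross bar rests on the housing and holds it out at 0.012. The pin clears the cover's strip above 0.008. If the pin rests on the strip, not in the hole, this reads 0.007.
- knob (a joint): twist of the wing in rad, anticlockwise seen from outside the deck: 0 = wing's length up the slope, where it can drop in; 1.2 = stop. It turns only when pulled out. Twisted beyond 0.4 it stays out when let go; twisted back below 0.15 the spring snaps the pin in.
- brick: squarish steel power unit with a round fan grille on top, 90 x 90 x 65 mm, origin at the centre of its underside; does not belong in the bay; loose, to be left alone
- screwdriver: screwdriver lying on the bench, 190 mm long, origin under its middle; bystander
- pliers: pliers lying on the bench, about 155 mm long and 75 mm wide, 18 mm high, origin under the pivot; bystander
- spray: upright clear bottle, 56 mm diameter, 170 mm high, origin at the centre of its foot; bystander
- jar: upright white jar, 70 mm diameter, 100 mm high, origin at the centre of its foot; bystander
- mug: white mug, 80 mm diameter, 90 mm high, with a handle on its +y side, origin at the centre of its foot; bystander
- tape: roll of tape lying flat, 100 mm outer diameter, 30 mm high, origin at the centre of its underside; bystander
- screw_tray: shallow open aluminium tray, 120 x 90 x 25 mm, origin at the centre of its underside; bystander
Mind the look-alikes: they are no part of the job. What is shaped like the part that bears module_mid but black or pink is not meant.

How it is judged:
On the way, in this order (a step that is already met when the one before it is completed fails the run):
1. the plunger is pulled out and twisted so that it stays out (value of joint plunger above 0.009 m and value of joint knob above 0.3 rad), for 0.2 s.
2. the cover is fully home while the plunger is still held out (value of joint cover below 0.005 m and value of joint plunger above 0.009 m), for 0.2 s.
At the end, for the whole second after the job is handed in: The cover is home within 5 mm, the pin is in its hole (plunger within 4 mm of fully in, wing within 0.3 rad of its locked position), and the module lies flat (within 0.2 rad) and still on the floor of the bay, its centre within 48 mm of the bay's centre up the slope and 40 mm along it (value of joint cover below 0.005 m and value of joint plunger below 0.004 m and value of joint knob below 0.3 rad and x of module_mid in the frame of bay between -0.048 and 0.048 m and y of module_mid in the frame of bay between -0.04 and 0.04 m and z of module_mid in the frame of bay below 0.03 m and angle between the z axis of module_mid and the z axis of bay, either way round below 0.2 rad and linear speed of module below 0.02 m/s); the robot touches nothing.
It fails at once if another thing on the bench is moved by more than 30 mm (distance of any of brick, screwdriver, pliers, spray, jar, mug, tape, screw_tray from where it was at the start of the episode above 0.03 m).
It fails at once if an upright thing is tipped over (angle between any of spray, jar, mug, brick's own z axis and vertical above 0.5 rad).
It also fails if it takes over 72 s, if anything falls off the work surface, if the arm or the gripper's body presses on something with over 40 N, if the wrist force passes 120 N, or if a joint passes its speed limit or range.

## Working session

There is one attempt and no reset: what is moved stays moved. The work goes in short steps, Python scripts to look and compute and a tool call to move; the robot and the scene stay as the last step left them, time stands still between calls to the robot, and variables do not carry over. Pictures are saved under pics/ and viewed, and the job is handed in when it is done.

Besides the shell and the picture viewer there is one more tool, called after "Call:" by a JSON object that holds its "method" and its "body", one argument or row to a line. carry_out: Moves the arm, as the interface text tells. Its arguments: {"type":"object","properties":{"increments":{"type":"array"},"claw":{"type":"number"},"squeeze":{"type":"number"}},"required":["increments"]}

```bash
mkdir -p pics; ls
python3 - <<'E'
from cell import robot, vision
import cv2
for n in ("scene","top"):
    im=vision.grab_frame(n); cv2.imwrite(f"pics/{n}0.png",im[:,:,::-1])
    c=vision.calibration(n); print(n,c)
print(robot.sense())
E
```

```text
pics
scene {'intrinsics': array([[576.352662  ,   0.        , 309.56657644],
       [  0.        , 576.352662  , 242.14559289],
       [  0.        ,   0.        ,   1.        ]]), 'R': array([[ 0.70933985,  0.70480799,  0.00909295],
       [ 0.42861606, -0.42105906, -0.79937322],
       [-0.55957596,  0.57092466, -0.60076599]]), 't': array([-0.36151346, -0.08078129,  1.90779205])}
top {'intrinsics': array([[583.03195934,   0.        , 325.09701561],
       [  0.        , 583.03195934, 231.38413251],
       [  0.        ,   0.        ,   1.        ]]), 'R': array([[ 0.01891605, -0.99951865,  0.02458975],
       [-0.99245101, -0.02175164, -0.12069739],
       [ 0.12117416, -0.02212101, -0.99238475]]), 't': array([-0.02289707,  0.54118996,  1.51226086])}
{'time_s': 0.1, 'qpos': array([ 1.16900460e+00,  3.14122140e-01, -4.79897061e-02,  1.21019647e+00,
        1.65479506e-05,  1.57081084e+00]), 'joint_vel': array([-2.05017103e-05, -1.97020504e-04,  3.12317610e-03, -5.96898452e-04,
        9.02980197e-05,  4.43069660e-04]), 'joint_torque': array([ 8.97345217e-04, -5.40767491e+01,  3.40541124e+01,  1.11938125e-02,
        1.00849193e-04, -6.01653383e-06]), 'ee_pos': array([0.2344311 , 0.55173753, 0.23053601]), 'tcp_rot': array([ 1.99554320e-01,  9.79886474e-01, -7.39139088e-04, -1.58958607e-04]), 'contact_force': array([-0.01563094, -1.10380897,  0.24699728]), 'torque': array([-0.02495852,  0.06116063, -0.04238039]), 'finger_gap': 0.08526309589461484}
```

View pics/scene0.png

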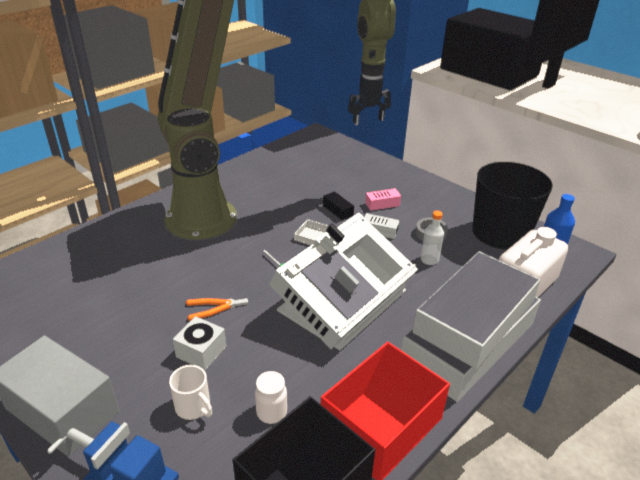

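View pics/top0.png

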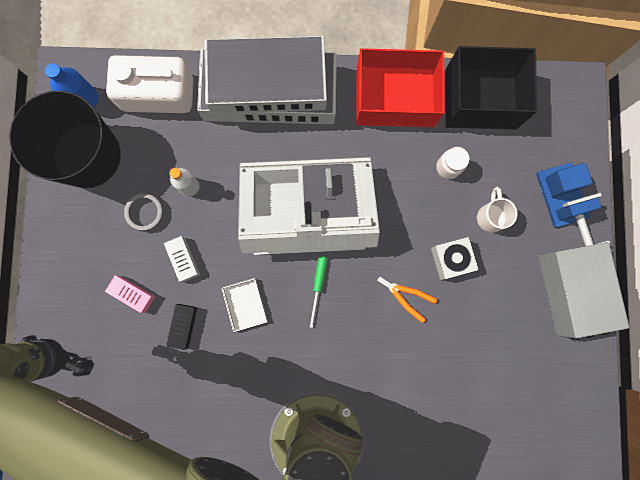

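```bash
cat > h.py <<'E'
from cell import robot, vision
import numpy as np, cv2
def w(p,n):
    c=vision.calibration(n); return c["R"].T@(np.array(p)-c["t"])
def pix(X,n):
    c=vision.calibration(n); q=c["intrinsics"]@(c["R"]@np.array(X)+c["t"]); return q[:2]/q[2]
def ray(u,v,n,z):
    c=vision.calibration(n); d=c["R"].T@np.linalg.inv(c["intrinsics"])@[u,v,1]; o=-c["R"].T@c["t"]
    return o+d*(z-o[2])/d[2]
E
python3 - <<'E'
from h import *
np.set_printoptions(precision=4,suppress=True)
for t in ["module_mid","chassis","bay","cover_ridge","wing"]:
  for n in ("scene","top"):
    for d in vision.mark_of(t,n)[:4]:
      X=w(d["centre"],n); print(t,n,round(d["score"],2),X,pix(X,n))
for t in ["brick","screwdriver","pliers","spray","jar","mug","tape","screw_tray"]:
    for d in vision.mark_of(t,"top")[:2]:
      X=w(d["centre"],"top"); print(t,round(d["score"],2),X,pix(X,"top"))
E
```

```text
module_mid scene 0.88 [0.288  0.3576 0.0196] [337.8046 205.4065]
module_mid scene 0.67 [0.4604 0.3715 0.0203] [380.3139 224.669 ]
module_mid top 0.94 [0.2857 0.3609 0.0254] [179.6568 326.4056]
module_mid top 0.71 [0.461  0.3665 0.0211] [181.1479 259.1133]
module_mid top 0.66 [0.3695 0.4935 0.0243] [130.2678 292.9817]
chassis scene 0.92 [0.6239 0.0405 0.1188] [351.8085 270.6122]
chassis scene 0.48 [0.6077 0.1167 0.0609] [364.5037 271.6883]
chassis top 0.64 [0.6209 0.0384 0.1251] [306.5596 195.1066]
bay scene 0.88 [0.607  0.1175 0.0608] [364.5088 271.4553]
bay top 0.66 [0.601  0.1155 0.0626] [277.0095 206.3434]
bay top 0.25 [0.3431 0.2012 0.0003] [243.2369 305.2652]
cover_ridge top 0.6 [ 0.6515 -0.0178  0.1447] [329.4456 182.06  ]
wing scene 0.64 [0.5656 0.0354 0.2149] [335.4605 232.3868]
wing top 0.48 [0.5633 0.0327 0.2141] [308.1685 212.4515]
brick 0.68 [ 0.4771 -0.3506  0.    ] [449.4782 259.2091]
screwdriver 0.66 [ 0.3823  0.0051 -0.0039] [317.2974 291.8779]
pliers 0.61 [ 0.3989 -0.1983  0.0016] [393.3051 287.0992]
pliers 0.4 [0.5653 0.0307 0.2164] [309.0405 211.4843]
spray 0.97 [ 0.6604  0.3597 -0.0009] [189.0121 186.5497]
jar 0.92 [ 0.7348 -0.349  -0.0008] [448.1646 166.0475]
jar 0.55 [0.6018 0.1148 0.0624] [277.2874 206.0416]
mug 0.6 [ 0.5923 -0.4668  0.0051] [492.013  217.7741]
tape 0.68 [ 0.5848  0.4725 -0.0007] [145.7111 213.0787]
tape 0.26 [ 0.3948 -0.1974  0.0004] [392.9018 288.6399]
screw_tray 0.69 [0.6633 0.3618 0.0008] [188.1556 185.332 ]
screw_tray 0.68 [0.3436 0.1997 0.0034] [243.6815 305.0692]
```

Three boxes share the module's shape, in the top image: black at (180,326), pink at (130,293) and light grey steel at (181,259). Black and pink are ruled out by the task, so the grey one at (181,259) fits. I'll confirm it in a crop and measure yaws.

Run:
```python
from h import *
np.set_printoptions(precision=4,suppress=True)
im=vision.grab_frame("top")[:,:,::-1]
a=cv2.resize(im[225:300,140:230],None,fx=5,fy=5,interpolation=cv2.INTER_CUBIC)
cv2.imwrite("pics/mod.png",a)
a=cv2.resize(im[145:265,225:395],None,fx=4.5,fy=4.5,interpolation=cv2.INTER_CUBIC)
cv2.imwrite("pics/ch.png",a)
for d in vision.masks_of("module_mid","top")[:4]:
    m=d["pixels"].astype(np.uint8); v,u=np.nonzero(m); print(d["score"],u.mean(),v.mean(),len(u))
    if abs(u.mean()-181)<8 and abs(v.mean()-259)<10:
        c=max(cv2.findContours(m,0,2)[0],key=cv2.contourArea)[:,0]
        P=np.array([ray(x,y,"top",0.042)[:2] for x,y in c],np.float32)
        r=cv2.minAreaRect(P*1000); print(r, cv2.boxPoints(r))
im=vision.grab_frame("scene")
d=vision.mark_of("cover_ridge","scene")
for e in d: print(e["score"],w(e["centre"],"scene"))
for k in range(2):
  for t in ["chassis","bay","wing","cover_ridge","module_mid"]:
   for n in ("scene","top"):
    for d in vision.mark_of(t,n)[:2]: print(t,n,round(d["score"],2),w(d["centre"],n))
```

```text
0.97 129.79346680716543 294.0769230769231 949
0.96 181.7457264957265 258.8183760683761 936
((460.7667236328125, 360.058349609375), (114.40304565429688, 57.28425598144531), 25.670867919921875) [[396.8033 361.0937]
 [421.619  309.4635]
 [524.7301 359.023 ]
 [499.9145 410.6532]]
0.95 181.952802359882 326.00098328416914 1017
0.54 497.06810344827585 213.25086206896552 1160
0.78 [ 0.6538 -0.0138  0.1402]
chassis scene 0.72 [0.6257 0.0394 0.1186]
chassis scene 0.68 [ 0.3476  0.1996 -0.0021]
chassis top 0.62 [0.6147 0.0384 0.1227]
chassis top 0.23 [ 0.3825  0.0044 -0.0018]
bay scene 0.93 [0.6095 0.1132 0.0597]
bay scene 0.26 [ 0.5811  0.4733 -0.0023]
bay top 0.72 [0.6044 0.1124 0.0612]
wing scene 0.81 [0.5669 0.0339 0.2139]
wing scene 0.44 [ 0.4743 -0.3549 -0.0056]
wing top 0.58 [0.5643 0.0339 0.2153]
cover_ridge scene 0.78 [ 0.6538 -0.0138  0.1402]
cover_ridge top 0.92 [ 0.6535 -0.0183  0.1444]
cover_ridge top 0.49 [ 0.5912 -0.4672  0.0064]
module_mid scene 0.96 [0.4603 0.3683 0.0228]
module_mid scene 0.77 [0.2887 0.3565 0.0197]
module_mid top 0.85 [0.4614 0.3637 0.0222]
module_mid top 0.64 [0.2863 0.3614 0.0255]
chassis scene 0.72 [0.6257 0.0394 0.1186]
chassis scene 0.68 [ 0.3476  0.1996 -0.0021]
chassis top 0.62 [0.6147 0.0384 0.1227]
chassis top 0.23 [ 0.3825  0.0044 -0.0018]
bay scene 0.93 [0.6095 0.1132 0.0597]
bay scene 0.26 [ 0.5811  0.4733 -0.0023]
bay top 0.72 [0.6044 0.1124 0.0612]
wing scene 0.81 [0.5669 0.0339 0.2139]
wing scene 0.44 [ 0.4743 -0.3549 -0.0056]
wing top 0.58 [0.5643 0.0339 0.2153]
cover_ridge scene 0.78 [ 0.6538 -0.0138  0.1402]
cover_ridge top 0.92 [ 0.6535 -0.0183  0.1444]
cover_ridge top 0.49 [ 0.5912 -0.4672  0.0064]
module_mid scene 0.96 [0.4603 0.3683 0.0228]
module_mid scene 0.77 [0.2887 0.3565 0.0197]
module_mid top 0.85 [0.4614 0.3637 0.0222]
module_mid top 0.64 [0.2863 0.3614 0.0255]
```

View pics/mod.png

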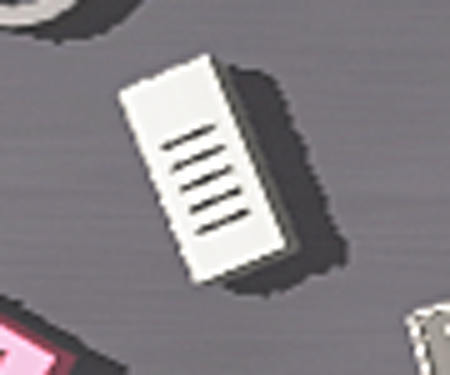

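View pics/ch.png

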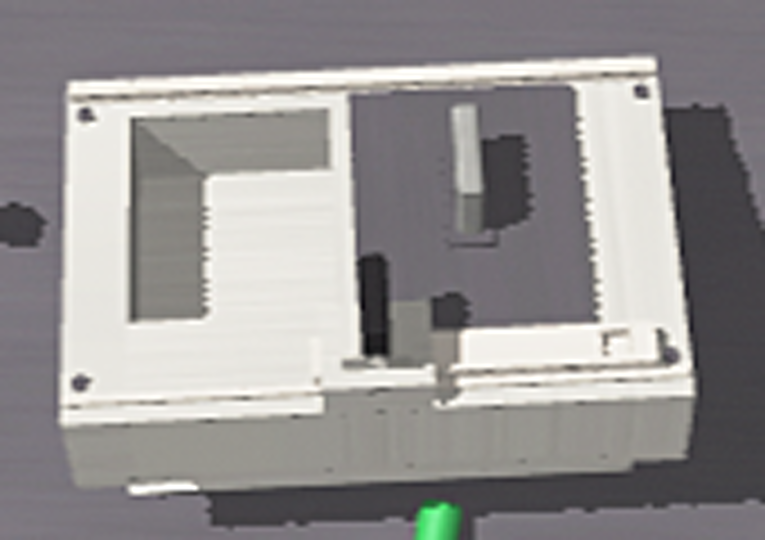

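Run:
```python
from h import *
np.set_printoptions(precision=4,suppress=True)
f=lambda x,y,z: ray(225+x/4.5,145+y/4.5,"top",z)
for (p,q,z) in [((68,85),(655,62),.075),((62,412),(692,380),.17),((130,118),(330,108),.095),((130,320),(208,320),.15)]:
    A,B=f(*p,z),f(*q,z); d=A-B; print(A,B,np.degrees(np.arctan2(d[1],d[0]))-90)
th=np.radians(24)
def fr(yaw):
    c,s=np.cos(yaw),np.sin(yaw); Rz=np.array([[c,-s,0],[s,c,0],[0,0,1]])
    return Rz@np.array([[-np.cos(th),0,np.sin(th)],[0,-1,0],[np.sin(th),0,np.cos(th)]])
for yd in (0,2,4):
    R=fr(np.radians(yd)); O=np.array([.6215,.039,.1215])
    print(yd,"wing",O+R@[.087,0,.062],"corners",[pix(O+R@[x,y,0],"top") for x,y in [(-.122,-.17),(-.122,.17),(.115,-.17),(.115,.17)]])
    print(R.T@(np.array([.6065,.1135,.061])-O),R.T@(np.array([.653,-.0175,.143])-O))
```

```text
[0.7087 0.2139 0.075 ] [ 0.7308 -0.1265  0.075 ] 3.7247125169512287
[0.5078 0.1984 0.17  ] [ 0.5324 -0.1386  0.17  ] 4.180948160041908
[0.6856 0.1753 0.095 ] [0.6942 0.0615 0.095 ] 4.334326885993178
[0.5611 0.1659 0.15  ] [0.5621 0.1235 0.15  ] 1.2931283759863277
0 wing [0.5672 0.039  0.2135] corners [array([242.4605, 155.1369]), array([372.143 , 158.3244]), array([234.5651, 232.9588]), array([375.4951, 236.0068])]
[-0.0109 -0.0745 -0.0614] [-0.02    0.0565  0.0325]
2 wing [0.5673 0.0371 0.2135] corners [array([240.9257, 157.3427]), array([370.6484, 156.1076]), array([236.0448, 235.4148]), array([376.9841, 233.5779])]
[-0.0133 -0.075  -0.0603] [-0.0182  0.0576  0.0316]
4 wing [0.5674 0.0352 0.2135] corners [array([239.4687, 159.601 ]), array([369.0777, 153.9438]), array([237.6123, 237.8189]), array([378.3848, 231.1004])]
[-0.0157 -0.0754 -0.0592] [-0.0164  0.0586  0.0308]
```

The crop shows a plain light-grey slotted box and no fan grille, so it is the module. It lies at about (0.461, 0.366) with its long axis at 25.7°. The chassis yaw is about 4°. Next I move above the module.

Call:
{"method": "carry_out", "body": {
  "increments": [0.04, -0.03, -0.01, 8, 0.08, -0.065, -0.03, 16, 0.12, -0.1, -0.05, 25, 0.16, -0.13, -0.07, 33, 0.2, -0.165, -0.09, 42, 0.227, -0.185, -0.11, 48.7, 0.227, -0.185, -0.13, 48.7, 0.227, -0.185, -0.13, 48.7, 0.227, -0.185, -0.13, 48.7],
  "claw": 1,
  "squeeze": 40
}}

```text
time_s: 3.32
ee_pos: [0.4617, 0.3677, 0.102]
tcp_rot: [-0.222, 0.975, 0.0, 0.0]
contact_force: [0.5, -0.3, -0.8]
finger_gap: 0.0852
```

```bash
python3 - <<'E'
from h import *
np.set_printoptions(precision=4,suppress=True)
for n in ("scene","top"):
    im=vision.grab_frame(n)[:,:,::-1]
    u,v=(380,222) if n=="scene" else (181,255)
    cv2.imwrite(f"pics/{n}1.png",cv2.resize(im[v-60:v+60,u-80:u+80],None,fx=4,fy=4,interpolation=cv2.INTER_CUBIC))
s=robot.sense(); print(s["ee_pos"],s["tcp_rot"],s["qpos"],s["time_s"])
E
python3 -c "
import cv2,numpy as np
a=np.hstack([cv2.imread('pics/%s1.png'%n)[:,:,:] for n in ('scene','top')]);cv2.imwrite('pics/c1.png',cv2.resize(a,(800,300)))"
```

```text
[0.4619 0.3681 0.1025] [-0.2226  0.9749  0.0004  0.0008] [ 0.6729  0.375  -0.2653  0.9286  0.      0.2239] 3.425
```

View pics/c1.png

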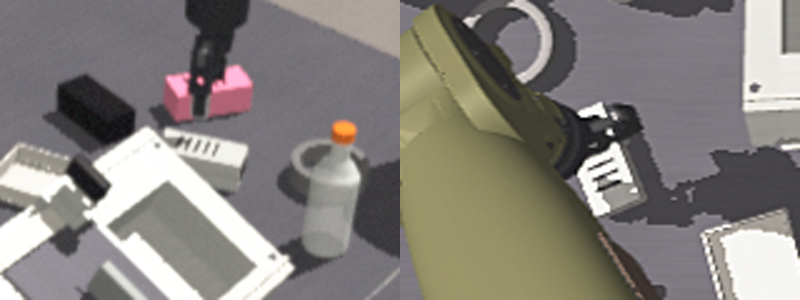

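The gripper is above the grey module and lined up across its width: scene crop about (205,150), top crop about (610,155). I descend and grip.

Call:
{"method": "carry_out", "body": {
  "increments": [0, 0, -0.03, 0, 0, 0, -0.06, 0, 0, 0, -0.085, 0, 0, 0, -0.1, 0, 0, 0, -0.1, 0, 0, 0, -0.1, 0]
}}

```text
time_s: 4.18
ee_pos: [0.4623, 0.3679, 0.0024]
tcp_rot: [-0.222, 0.975, 0.0, 0.001]
contact_force: [-0.2, 0.3, -0.9]
finger_gap: 0.0854
```

Call:
{"method": "carry_out", "body": {
  "increments": [0, 0, 0, 0, 0, 0, 0, 0, 0, 0, 0, 0, 0, 0, 0, 0, 0, 0, 0, 0, 0, 0, 0, 0],
  "claw": -1,
  "squeeze": 40
}}

```text
time_s: 4.92
ee_pos: [0.4624, 0.3675, 0.0022]
tcp_rot: [-0.222, 0.975, 0.0, 0.001]
contact_force: [0.1, -0.9, 6.6]
finger_gap: 0.0497
```

Call:
{"method": "carry_out", "body": {
  "increments": [0, 0, 0.03, 0, 0, 0, 0.08, 0, 0, 0, 0.14, 0, 0, 0, 0.19, 0, 0, 0, 0.22, 0, 0, 0, 0.22, 0]
}}

```text
time_s: 5.68
ee_pos: [0.4628, 0.3681, 0.2235]
tcp_rot: [-0.222, 0.975, 0.001, 0.002]
contact_force: [-0.6, -0.3, -3.5]
finger_gap: 0.0495
```

Call:
{"method": "carry_out", "body": {
  "increments": [0.02, -0.03, 0.01, -3, 0.05, -0.07, 0.02, -7, 0.08, -0.12, 0.02, -11, 0.11, -0.17, 0.02, -15, 0.14, -0.22, 0.02, -19, 0.166, -0.253, 0.02, -21.7, 0.166, -0.253, 0.01, -21.7, 0.166, -0.253, 0.0, -21.7, 0.166, -0.253, 0.0, -21.7, 0.166, -0.253, 0.0, -21.7]
}}

```text
time_s: 6.92
ee_pos: [0.627, 0.1152, 0.2212]
tcp_rot: [-0.036, 0.999, 0.0, -0.0]
contact_force: [-0.5, -0.4, -2.2]
finger_gap: 0.0499
```

Run:
```python
from h import *
np.set_printoptions(precision=4,suppress=True)
ims=[]
for n in ("scene","top"):
    im=vision.grab_frame(n)[:,:,::-1]
    u,v=(365,235) if n=="scene" else (290,200)
    ims.append(cv2.resize(im[v-75:v+75,u-100:u+100],(400,300),interpolation=cv2.INTER_CUBIC))
    for d in vision.mark_of("module_mid",n)[:3]: print(n,d["score"],w(d["centre"],n))
cv2.imwrite("pics/c2.png",np.hstack(ims))
s=robot.sense(); print(s["ee_pos"],s["tcp_rot"],s["time_s"],s["contact_force"])
```

```text
scene 0.71 [0.6255 0.118  0.2412]
scene 0.56 [0.289  0.3583 0.019 ]
scene 0.52 [0.3625 0.4964 0.0169]
top 0.84 [0.371  0.4946 0.0225]
top 0.66 [0.287  0.3581 0.0233]
top 0.51 [ 0.5842  0.4719 -0.0023]
[0.6277 0.1147 0.2219] [-0.0351  0.9994  0.0001  0.0005] 7.125 [ 0.4808 -0.0441 -1.8742]
```

View pics/c2.png

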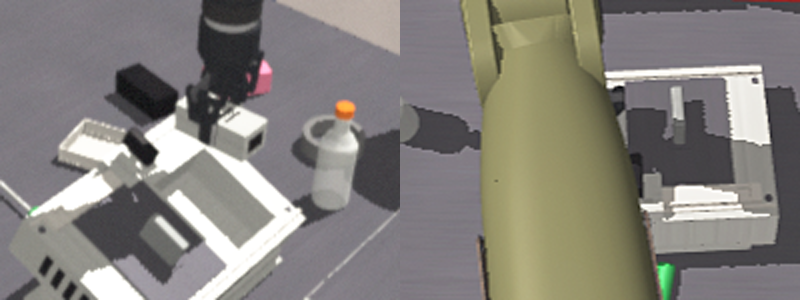

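Module is held level over the bay (scene crop about (225,125)). I lower it in, then shift it up-slope under the rim.

Call:
{"method": "carry_out", "body": {
  "increments": [0.002, 0.001, -0.03, 0, 0.002, 0.001, -0.06, 0, 0.002, 0.001, -0.08, 0, 0.002, 0.001, -0.095, 0, 0.002, 0.001, -0.11, 0, 0.002, 0.001, -0.122, 0, 0.002, 0.001, -0.122, 0]
}}

```text
time_s: 8.0
ee_pos: [0.629, 0.1151, 0.0983]
tcp_rot: [-0.035, 0.999, -0.0, -0.001]
contact_force: [0.1, -0.2, -2.0]
finger_gap: 0.0494
```

Call:
{"method": "carry_out", "body": {
  "increments": [0, 0, -0.006, 0, -0.004, 0, -0.008, 0, -0.008, 0, -0.009, 0, -0.012, 0, -0.009, 0, -0.012, 0, -0.012, 0, -0.012, 0, -0.015, 0],
  "squeeze": 20
}}

```text
time_s: 8.75
ee_pos: [0.6178, 0.1152, 0.0843]
tcp_rot: [-0.035, 0.999, 0.0, 0.0]
contact_force: [1.1, 0.3, -2.9]
finger_gap: 0.0498
```

Call:
{"method": "carry_out", "body": {
  "increments": [0, 0, -0.002, 0, 0.0, 0, -0.004, 0, 0.001, 0, -0.006, 0, 0.001, 0, -0.006, 0]
}}

```text
time_s: 9.25
ee_pos: [0.6197, 0.1155, 0.0794]
tcp_rot: [-0.035, 0.999, 0.0, 0.001]
contact_force: [0.4, 0.7, 4.6]
finger_gap: 0.0497
```

Call:
{"method": "carry_out", "body": {
  "increments": [0, 0, -0.003, 0, 0.001, 0, -0.006, 0, 0.001, 0, -0.008, 0, 0.001, 0, -0.008, 0]
}}

```text
time_s: 9.75
ee_pos: [0.6222, 0.1158, 0.072]
tcp_rot: [-0.035, 0.999, 0.0, 0.002]
contact_force: [1.9, 0.4, 6.1]
finger_gap: 0.0498
```

Contact is gentle and the module is pivoting. I release with a limited opening and then lift.

Call:
{"method": "carry_out", "body": {
  "increments": [0, 0, 0, 0, 0, 0, 0, 0, 0, 0, 0, 0, 0, 0, 0.01, 0, 0, 0, 0.04, 0, 0.0, 0, 0.09, 0, 0, 0, 0.14, 0, 0, 0, 0.18, 0, 0, 0, 0.18, 0],
  "claw": 0.55
}}

```text
time_s: 10.88
ee_pos: [0.6215, 0.1155, 0.2547]
tcp_rot: [-0.035, 0.999, 0.0, 0.003]
contact_force: [-0.7, -0.3, -0.0]
finger_gap: 0.0658
```

Run:
```python
from h import *
np.set_printoptions(precision=4,suppress=True)
ims=[]
for n in ("scene","top"):
    im=vision.grab_frame(n)[:,:,::-1]
    u,v=(365,235) if n=="scene" else (290,200)
    ims.append(cv2.resize(im[v-75:v+75,u-100:u+100],(400,300),interpolation=cv2.INTER_CUBIC))
    for d in vision.mark_of("module_mid",n)[:3]: print(n,d["score"],w(d["centre"],n))
    for d in vision.mark_of("wing",n)[:1]: print(n,d["score"],w(d["centre"],n))
cv2.imwrite("pics/c3.png",np.hstack(ims))
s=robot.sense(); print(s["ee_pos"],s["tcp_rot"],s["time_s"],s["contact_force"],s["qpos"])
```

```text
scene 0.83 [0.3642 0.4984 0.0177]
scene 0.58 [0.6196 0.1198 0.082 ]
scene 0.58 [0.2861 0.3577 0.0204]
scene 0.64 [0.564  0.0324 0.2143]
top 0.85 [0.2901 0.3593 0.0237]
top 0.82 [0.3694 0.4952 0.0219]
top 0.49 [0.5639 0.0316 0.2145]
[0.6187 0.115  0.2487] [-0.0347  0.9994 -0.0002 -0.0014] 11.175 [-0.1372 -0.4898  0.2217] [ 0.1838  0.3671  0.067   1.2735 -0.      0.1144]
```

View pics/c3.png

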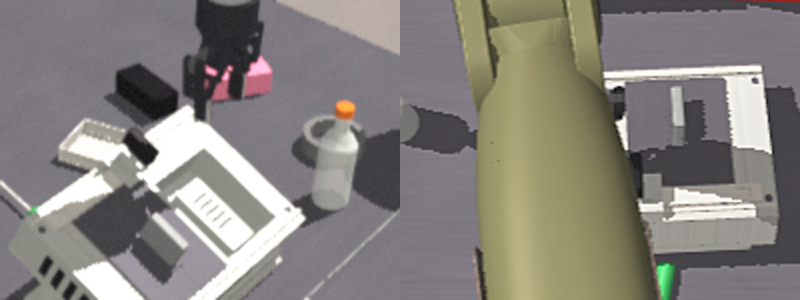

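Module lies flat in the bay (scene crop about (215,205)). Next I go above the wing.

Call:
{"method": "carry_out", "body": {
  "increments": [-0.014, -0.02, 0, 0, -0.028, -0.041, 0, 0, -0.042, -0.061, 0, 0, -0.055, -0.0815, 0, 0, -0.055, -0.0815, 0, 0, -0.055, -0.0815, 0, 0],
  "claw": 0.3
}}

```text
time_s: 11.92
ee_pos: [0.5649, 0.0338, 0.2502]
tcp_rot: [-0.035, 0.999, 0.0, 0.0]
contact_force: [-0.1, 0.5, 0.5]
finger_gap: 0.0557
```

Run:
```python
from h import *
np.set_printoptions(precision=4,suppress=True)
ims=[]
for n in ("scene","top"):
    im=vision.grab_frame(n)[:,:,::-1]
    u,v=(340,225) if n=="scene" else (305,200)
    ims.append(cv2.resize(im[v-45:v+45,u-60:u+60],(400,300),interpolation=cv2.INTER_CUBIC))
cv2.imwrite("pics/c4.png",np.hstack(ims))
s=robot.sense(); print(s["ee_pos"],s["tcp_rot"],s["time_s"],s["contact_force"],s["qpos"])
```

```text
[0.565  0.0342 0.2501] [-0.035   0.9994  0.0001  0.    ] 12.025 [ 0.0676  1.1567 -0.2685] [ 0.0603  0.2426 -0.0983  1.2299  0.0002 -0.0096]
```

View pics/c4.png

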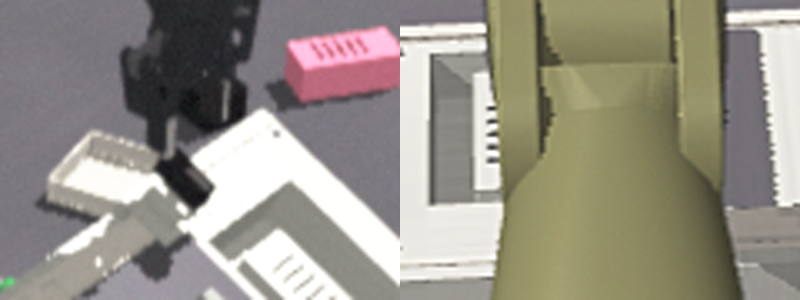

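Call:
{"method": "carry_out", "body": {
  "increments": [0, 0, -0.02, 0, 0, 0, -0.038, 0, 0, 0, -0.051, 0, 0, 0, -0.051, 0]
}}

```text
time_s: 12.52
ee_pos: [0.5641, 0.034, 0.1983]
tcp_rot: [-0.035, 0.999, 0.0, -0.001]
contact_force: [-0.4, -0.2, -0.4]
finger_gap: 0.0554
```

Call:
{"method": "carry_out", "body": {
  "increments": [0, 0, 0, 0, 0, 0, 0, 0, 0, 0, 0, 0, 0, 0, 0, 0, 0, 0, 0, 0, 0, 0, 0, 0],
  "claw": -1,
  "squeeze": 45
}}

```text
time_s: 13.28
ee_pos: [0.5652, 0.0344, 0.2002]
tcp_rot: [-0.035, 0.999, 0.001, 0.001]
contact_force: [-0.4, 3.5, 5.5]
finger_gap: 0.0152
```

Wing gripped (gap 15 mm). I pull it out along the plunger axis by 17 mm.

Call:
{"method": "carry_out", "body": {
  "increments": [0.0016, 0, 0.0037, 0, 0.0033, 0, 0.0073, 0, 0.0049, 0, 0.011, 0, 0.0069, 0.0005, 0.0155, 0, 0.0069, 0.0005, 0.0155, 0, 0.0069, 0.0005, 0.0155, 0]
}}

```text
time_s: 14.02
ee_pos: [0.5707, 0.0347, 0.2132]
tcp_rot: [-0.035, 0.999, 0.001, -0.001]
contact_force: [1.8, 5.2, -10.3]
finger_gap: 0.0153
```

Run:
```python
from h import *
np.set_printoptions(precision=4,suppress=True)
ims=[]
im=vision.grab_frame("scene")[:,:,::-1]
u,v=(340,225)
cv2.imwrite("pics/c5.png",cv2.resize(im[v-45:v+45,u-60:u+60],(600,450),interpolation=cv2.INTER_CUBIC))
for d in vision.mark_of("wing","scene")[:2]: print(d["score"],w(d["centre"],"scene"))
s=robot.sense(); print(s["ee_pos"],s["tcp_rot"],s["time_s"],s["contact_force"],s["qpos"])
```

```text
0.43 [0.5702 0.0336 0.2262]
[0.5707 0.0347 0.2132] [-0.0348  0.9994  0.0006 -0.0013] 14.125 [  1.6492   5.9455 -10.472 ] [ 0.0601  0.2703 -0.1468  1.1564  0.0012 -0.0096]
```

View pics/c5.png

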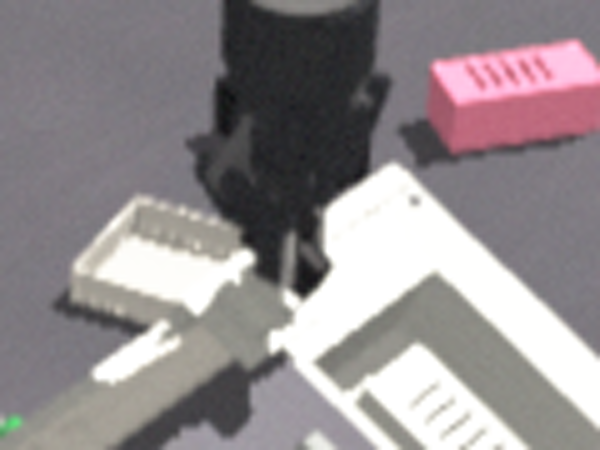

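Call:
{"method": "carry_out", "body": {
  "increments": [0.0012, 0, 0.0028, 0, 0.0012, 0, 0.0028, 0, 0.0012, 0, 0.0028, 5, 0.0012, 0, 0.0028, 10, 0.0012, 0, 0.0028, 15, 0.0012, 0, 0.0028, 15]
}}

```text
time_s: 14.88
ee_pos: [0.5711, 0.0376, 0.2156]
tcp_rot: [-0.165, 0.986, 0.004, -0.002]
contact_force: [0.1, 11.9, -10.9]
finger_gap: 0.0155
```

Run:
```python
from h import *
np.set_printoptions(precision=4,suppress=True)
s=robot.sense(); print(s["ee_pos"],s["tcp_rot"],s["time_s"],s["contact_force"],s["torque"],s["finger_gap"])
```

```text
[0.5711 0.0376 0.2156] [-0.1649  0.9863  0.0045 -0.0015] 14.875 [  0.065   11.9139 -10.9499] [ 4.0713 -0.074  -0.8479] 0.015460868719610433
```

Call:
{"method": "carry_out", "body": {
  "increments": [0, 0.002, 0, 5, 0, 0.003, 0, 10, 0, 0.003, 0, 15, 0, 0.003, 0, 20, 0, 0.003, 0, 20]
}}

```text
time_s: 15.5
ee_pos: [0.5704, 0.0389, 0.2155]
tcp_rot: [-0.333, 0.943, 0.003, -0.002]
contact_force: [-1.3, 6.8, -9.8]
finger_gap: 0.0159
```

Run:
```python
from h import *
np.set_printoptions(precision=4,suppress=True)
s=robot.sense(); print(s["ee_pos"],s["tcp_rot"],s["time_s"],s["contact_force"],s["torque"],s["finger_gap"])
im=vision.grab_frame("scene")[:,:,::-1]
u,v=(340,225)
cv2.imwrite("pics/c6.png",cv2.resize(im[v-45:v+45,u-60:u+60],(600,450),interpolation=cv2.INTER_CUBIC))
```

```text
[0.5704 0.0389 0.2155] [-0.333   0.9429  0.0033 -0.002 ] 15.5 [-1.2636  6.8286 -9.781 ] [ 3.2621  0.9933 -0.8201] 0.0158813550257975
```

View pics/c6.png

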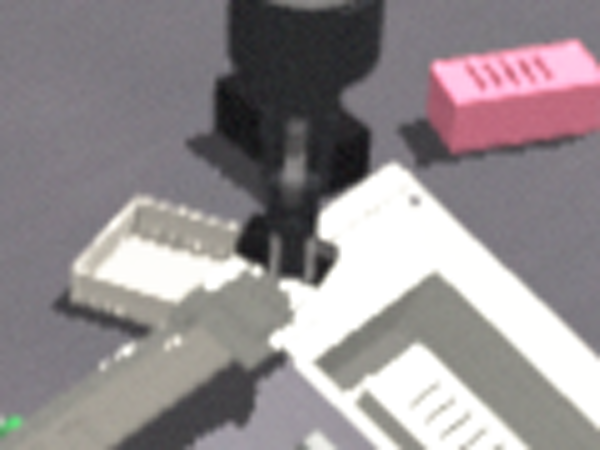

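Wing is now turned with the gripper (crop about (285,255)). I twist a bit more, ease in until the cross bar rests, and release.

Call:
{"method": "carry_out", "body": {
  "increments": [0, 0, 0, 4, 0, 0, 0, 9, 0, 0, 0, 9, -0.001, 0, -0.002, 9, -0.002, 0, -0.004, 9, -0.0025, 0, -0.0055, 9, -0.0025, 0, -0.0055, 9]
}}

```text
time_s: 16.42
ee_pos: [0.569, 0.0405, 0.2138]
tcp_rot: [-0.405, 0.914, 0.004, 0.001]
contact_force: [-6.1, 8.5, 10.4]
finger_gap: 0.0154
```

Call:
{"method": "carry_out", "body": {
  "increments": [0, 0, 0, 0, 0, 0, 0, 0, 0, 0, 0, 0, 0, 0, 0.0, 0, 0, 0, 0.02, 0, 0, 0, 0.05, 0, 0, 0, 0.07, 0, 0, 0, 0.07, 0],
  "claw": 0.2
}}

```text
time_s: 17.42
ee_pos: [0.5714, 0.0372, 0.2837]
tcp_rot: [-0.407, 0.914, -0.001, 0.002]
contact_force: [-0.9, -0.7, -0.3]
finger_gap: 0.0512
```

Run:
```python
from h import *
np.set_printoptions(precision=4,suppress=True)
s=robot.sense(); print(s["ee_pos"],s["tcp_rot"],s["time_s"],s["contact_force"],s["torque"],s["finger_gap"])
im=vision.grab_frame("scene")[:,:,::-1]
u,v=(340,225)
cv2.imwrite("pics/c7.png",cv2.resize(im[v-45:v+45,u-60:u+60],(600,450),interpolation=cv2.INTER_CUBIC))
for d in vision.mark_of("wing","scene")[:2]: print(d["score"],w(d["centre"],"scene"))
```

```text
[0.5714 0.0372 0.2837] [-0.4066  0.9136 -0.0007  0.0015] 17.425 [-0.8997 -0.655  -0.2897] [-0.0113 -0.0127  0.044 ] 0.05116918374477767
0.54 [0.569  0.0321 0.2253]
```

View pics/c7.png

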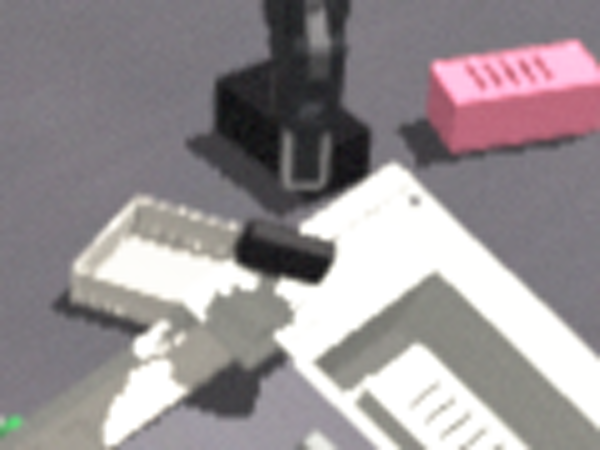

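Wing is out at about 12 mm and turned (crop (285,250)). Next I go above the ridge, straighten the gripper and grip.

Call:
{"method": "carry_out", "body": {
  "increments": [0.02, -0.01, 0, -9, 0.04, -0.025, 0, -18, 0.06, -0.04, 0, -27, 0.08, -0.05, 0, -36, 0.086, -0.053, -0.03, -44, 0.086, -0.053, -0.06, -44, 0.086, -0.053, -0.06, -44, 0.086, -0.053, -0.06, -44]
}}

```text
time_s: 18.52
ee_pos: [0.6562, -0.0158, 0.2224]
tcp_rot: [-0.035, 0.999, -0.0, -0.0]
contact_force: [-0.6, 0.7, 1.2]
finger_gap: 0.0513
```

Run:
```python
from h import *
np.set_printoptions(precision=4,suppress=True)
s=robot.sense(); print(s["ee_pos"],s["tcp_rot"],s["time_s"],s["contact_force"],s["finger_gap"])
ims=[]
for n in ("scene","top"):
    im=vision.grab_frame(n)[:,:,::-1]
    u,v=(345,250) if n=="scene" else (315,200)
    ims.append(cv2.resize(im[v-60:v+60,u-80:u+80],(400,300),interpolation=cv2.INTER_CUBIC))
    for d in vision.mark_of("cover_ridge",n)[:1]: print(n,d["score"],w(d["centre"],n))
cv2.imwrite("pics/c8.png",np.hstack(ims))
```

```text
[ 0.6562 -0.0158  0.2224] [-0.0348  0.9994 -0.     -0.0001] 18.525 [-0.6206  0.6936  1.1829] 0.05130310786742531
scene 0.65 [ 0.6526 -0.0152  0.1408]
```

View pics/c8.png

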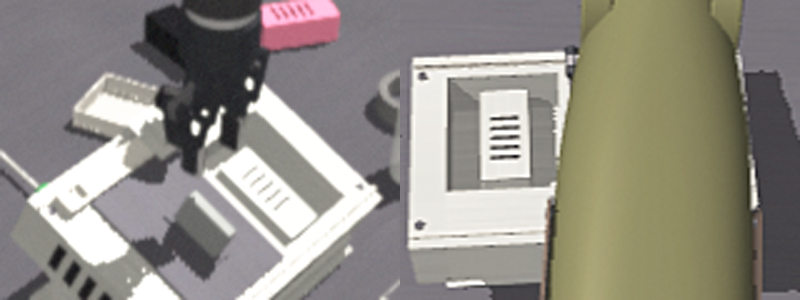

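Gripper is above the ridge (scene crop (205,225)) and the module is flat in the bay (top crop (505,135)). I descend and grip.

Call:
{"method": "carry_out", "body": {
  "increments": [0, 0, -0.03, 0, 0, 0, -0.06, 0, 0, 0, -0.085, 0, 0, 0, -0.093, 0, 0, 0, -0.093, 0]
}}

```text
time_s: 19.35
ee_pos: [0.6564, -0.0157, 0.1295]
tcp_rot: [-0.035, 0.999, 0.0, 0.0]
contact_force: [1.0, 0.5, 0.6]
finger_gap: 0.0513
```

Call:
{"method": "carry_out", "body": {
  "increments": [0, 0, 0, 0, 0, 0, 0, 0, 0, 0, 0, 0, 0, 0, 0, 0, 0, 0, 0, 0, 0, 0, 0, 0],
  "claw": -1,
  "squeeze": 30
}}

```text
time_s: 20.1
ee_pos: [0.6571, -0.0157, 0.1304]
tcp_rot: [-0.035, 0.999, 0.0, 0.001]
contact_force: [-0.9, 0.4, 5.9]
finger_gap: 0.0138
```

Call:
{"method": "carry_out", "body": {
  "increments": [-0.0014, 0.02, 0, 0, -0.0028, 0.04, 0, 0, -0.0042, 0.06, 0, 0, -0.0056, 0.08, 0, 0, -0.007, 0.1, 0, 0, -0.0084, 0.12, 0, 0, -0.009, 0.13, 0, 0, -0.0098, 0.14, 0, 0, -0.0101, 0.144, 0, 0, -0.0101, 0.144, 0, 0]
}}

```text
time_s: 21.35
ee_pos: [0.6479, 0.1159, 0.1304]
tcp_rot: [-0.031, 0.999, -0.011, 0.002]
contact_force: [2.6, -37.9, 9.2]
finger_gap: 0.0136
```

Call:
{"method": "carry_out", "body": {
  "increments": [0.0005, -0.007, 0, 0, 0.0005, -0.007, 0, 0]
}}

```text
time_s: 21.6
ee_pos: [0.6479, 0.1158, 0.1304]
tcp_rot: [-0.033, 0.999, -0.004, 0.001]
contact_force: [0.7, -16.3, 7.4]
finger_gap: 0.0133
```

Run:
```python
from h import *
np.set_printoptions(precision=4,suppress=True)
s=robot.sense(); print(s["ee_pos"],s["tcp_rot"],s["time_s"],s["contact_force"],s["finger_gap"])
ims=[]
for n in ("scene","top"):
    im=vision.grab_frame(n)[:,:,::-1]
    u,v=(345,250) if n=="scene" else (315,200)
    ims.append(cv2.resize(im[v-60:v+60,u-80:u+80],(400,300),interpolation=cv2.INTER_CUBIC))
    for d in vision.mark_of("cover_ridge",n)[:1]: print(n,d["score"],w(d["centre"],n))
cv2.imwrite("pics/c9.png",np.hstack(ims))
```

```text
[0.6479 0.1158 0.1304] [-0.033   0.9994 -0.0042  0.0012] 21.6 [  0.74   -16.3253   7.3826] 0.013326076066238897
scene 0.56 [0.6444 0.1133 0.1423]
```

View pics/c9.png

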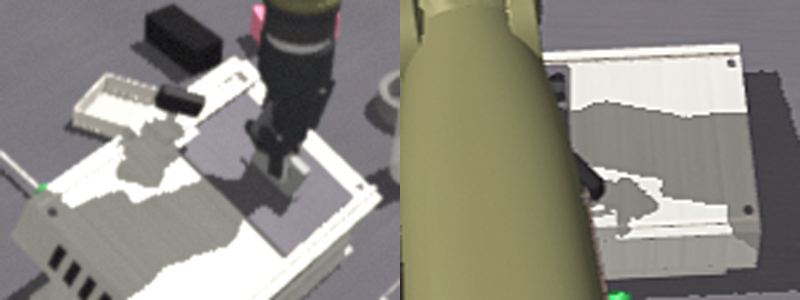

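The cover hit a solid stop with the ridge at the bay's centre line, so it is home, and the wing is still out. I release and go up.

Call:
{"method": "carry_out", "body": {
  "increments": [0, -0.004, 0, 0, 0, -0.004, 0, 0]
}}

```text
time_s: 22.05
ee_pos: [0.6479, 0.1158, 0.1304]
tcp_rot: [-0.034, 0.999, -0.001, 0.001]
contact_force: [0.7, -3.9, 5.9]
finger_gap: 0.0137
```

Call:
{"method": "carry_out", "body": {
  "increments": [0, 0, 0, 0, 0, 0, 0, 0, 0, 0, 0, 0, 0, 0, 0.03, 0, 0, 0, 0.07, 0, 0, 0, 0.12, 0, 0, 0, 0.16, 0, 0, 0, 0.16, 0],
  "claw": 0.2
}}

```text
time_s: 23.05
ee_pos: [0.6484, 0.1178, 0.2931]
tcp_rot: [-0.035, 0.999, 0.001, 0.003]
contact_force: [0.3, -0.1, -0.4]
finger_gap: 0.0511
```

Run:
```python
from h import *
np.set_printoptions(precision=4,suppress=True)
s=robot.sense(); print(s["ee_pos"],s["tcp_rot"],s["time_s"],s["contact_force"],s["finger_gap"])
ims=[]
for n in ("scene","top"):
    im=vision.grab_frame(n)[:,:,::-1]
    u,v=(345,250) if n=="scene" else (315,200)
    ims.append(cv2.resize(im[v-60:v+60,u-80:u+80],(400,300),interpolation=cv2.INTER_CUBIC))
    for t in ("cover_ridge","wing"):
     for d in vision.mark_of(t,n)[:1]: print(t,n,d["score"],w(d["centre"],n))
cv2.imwrite("pics/c10.png",np.hstack(ims))
n="scene";c=vision.masks_of("wing",n)
for d in c[:2]:
    v,u=np.nonzero(d["pixels"]); print(d["score"],u.mean(),v.mean(),len(u))
# predicted wing outline direction for twists
th=np.radians(24);y=np.radians(4);cy,sy=np.cos(y),np.sin(y)
R=np.array([[cy,-sy,0],[sy,cy,0],[0,0,1]])@np.array([[-np.cos(th),0,np.sin(th)],[0,-1,0],[np.sin(th),0,np.cos(th)]])
C=np.array([.569,.0335,.2253])
for k in (.5,.6,.7,.8,.9,1.0):
    a=R@[np.cos(k)*.025,np.sin(k)*.025,.012]
    b=R@[-np.cos(k)*.025,-np.sin(k)*.025,.012]
    print(k,pix(C+a,n),pix(C+b,n),np.degrees(np.arctan2(a[1]-b[1],a[0]-b[0]))%180)
```

```text
[0.6484 0.1178 0.2931] [-0.0349  0.9994  0.0005  0.0032] 23.05 [ 0.3435 -0.1226 -0.3773] 0.05107736456681394
cover_ridge scene 0.61 [0.6441 0.1146 0.142 ]
wing scene 0.71 [0.642  0.1151 0.1423]
wing top 0.48 [0.5694 0.0323 0.2246]
0.68 335.11489361702127 231.93617021276594 235
0.32 213.1530612244898 306.09183673469386 588
0.5 [328.7417 223.3604] [346.701  231.0609] 34.879530221848825
0.6 [328.5676 224.0734] [346.8547 230.3432] 40.82884155000022
0.7 [328.485  224.8195] [346.9173 229.596 ] 46.67603829545445
0.8 [328.4951 225.5912] [346.8884 228.8267] 52.41900074415638
0.9 [328.5981 226.3807] [346.7687 228.043 ] 58.05995199410866
1.0 [328.7932 227.1802] [346.5595 227.2525] 63.604932814907016
```

View pics/c10.png

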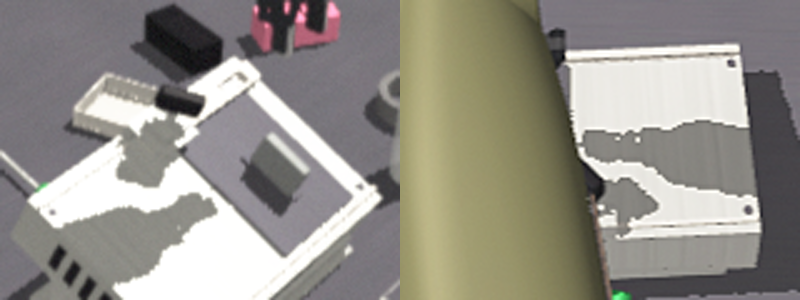

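Cover is home (ridge in scene crop at (280,165)) and the wing still out at about 0.67 rad (crop (182,92)). I go over the wing, aligned with it.

Call:
{"method": "carry_out", "body": {
  "increments": [-0.015, -0.015, 0, 8, -0.03, -0.03, 0, 16, -0.045, -0.045, 0, 25, -0.06, -0.06, 0, 34, -0.078, -0.082, -0.01, 42, -0.078, -0.082, -0.03, 42, -0.078, -0.082, -0.03, 42, -0.078, -0.082, -0.03, 42]
}}

```text
time_s: 24.4
ee_pos: [0.5688, 0.0354, 0.2593]
tcp_rot: [-0.391, 0.921, 0.0, -0.0]
contact_force: [-0.7, 0.9, -0.3]
finger_gap: 0.0515
```

Run:
```python
from h import *
np.set_printoptions(precision=4,suppress=True)
s=robot.sense(); print(s["ee_pos"],s["tcp_rot"],s["time_s"],s["contact_force"],s["finger_gap"])
im=vision.grab_frame("scene")[:,:,::-1]
u,v=(340,225)
cv2.imwrite("pics/c11.png",cv2.resize(im[v-45:v+45,u-60:u+60],(600,450),interpolation=cv2.INTER_CUBIC))
```

```text
[0.5688 0.0354 0.2593] [-0.3906  0.9205  0.0001 -0.0001] 24.4 [-0.6859  0.889  -0.3186] 0.05146951823640614
```

View pics/c11.png

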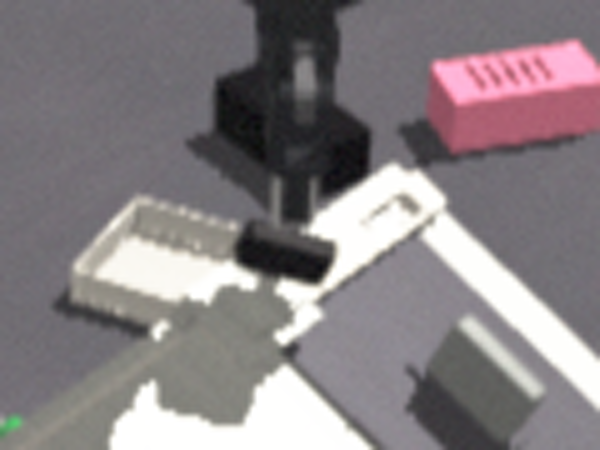

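Call:
{"method": "carry_out", "body": {
  "increments": [0, 0, -0.02, 0, 0, 0, -0.038, 0, 0, 0, -0.049, 0, 0, 0, -0.049, 0]
}}

```text
time_s: 24.95
ee_pos: [0.5684, 0.0354, 0.2097]
tcp_rot: [-0.391, 0.921, 0.0, -0.0]
contact_force: [0.2, -0.4, 0.1]
finger_gap: 0.0512
```

Call:
{"method": "carry_out", "body": {
  "increments": [0, 0, 0, 0, 0, 0, 0, 0, 0, 0, 0, 0, 0, 0, 0, 0, 0, 0, 0, 0, 0, 0, 0, 0],
  "claw": -1,
  "squeeze": 40
}}

```text
time_s: 25.7
ee_pos: [0.5688, 0.0361, 0.2113]
tcp_rot: [-0.391, 0.921, 0.001, 0.001]
contact_force: [-2.4, 1.6, 5.9]
finger_gap: 0.0207
```

Call:
{"method": "carry_out", "body": {
  "increments": [0.0014, 0, 0.0031, 0, 0.0014, 0, 0.0031, -6, 0.0014, 0, 0.0031, -12, 0.0014, 0, 0.0031, -18, 0.0014, 0, 0.0031, -24, 0.0014, 0, 0.0031, -24]
}}

```text
time_s: 26.45
ee_pos: [0.569, 0.0358, 0.2121]
tcp_rot: [-0.191, 0.982, 0.001, -0.001]
contact_force: [-2.8, 3.3, -6.6]
finger_gap: 0.0167
```

Call:
{"method": "carry_out", "body": {
  "increments": [0, 0, 0, -6, 0, 0, 0, -12, 0, 0, 0, -18, 0, 0, 0, -20, 0, 0, 0, -20]
}}

```text
time_s: 27.08
ee_pos: [0.5693, 0.0345, 0.2125]
tcp_rot: [-0.019, 1.0, -0.001, -0.001]
contact_force: [-2.3, -2.7, -8.1]
finger_gap: 0.0151
```

Run:
```python
from h import *
np.set_printoptions(precision=4,suppress=True)
s=robot.sense(); print(s["ee_pos"],s["tcp_rot"],s["time_s"],s["contact_force"],s["torque"],s["finger_gap"])
im=vision.grab_frame("scene")[:,:,::-1]
u,v=(340,225)
cv2.imwrite("pics/c12.png",cv2.resize(im[v-45:v+45,u-60:u+60],(600,450),interpolation=cv2.INTER_CUBIC))
```

```text
[0.5693 0.0345 0.2125] [-0.0187  0.9998 -0.0009 -0.001 ] 27.075 [-2.2751 -2.7139 -8.1118] [-0.6324  0.8939  0.7335] 0.015113035593398032
```

View pics/c12.png

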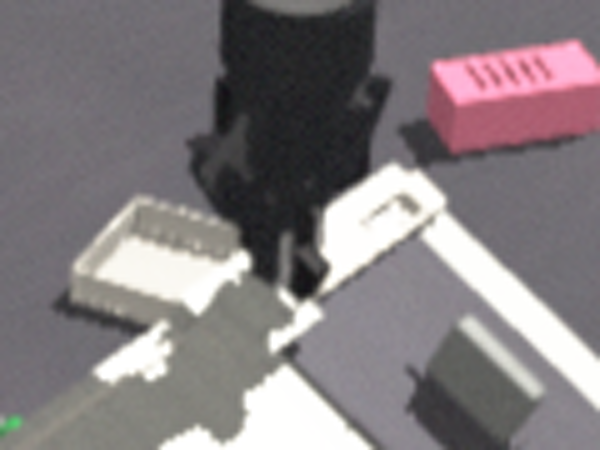

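Wing is back in line. I ease it in along the axis, then release and rise.

Call:
{"method": "carry_out", "body": {
  "increments": [-0.002, 0, -0.004, 1, -0.004, 0, -0.008, 2, -0.006, 0, -0.013, 2, -0.006, 0, -0.013, 2]
}}

```text
time_s: 27.62
ee_pos: [0.5652, 0.035, 0.2014]
tcp_rot: [-0.034, 0.999, -0.0, 0.002]
contact_force: [-1.9, -3.2, 0.2]
finger_gap: 0.0152
```

Call:
{"method": "carry_out", "body": {
  "increments": [0, 0, 0, 0, 0, 0, 0, 0, 0, 0, 0, 0, 0, 0, 0.0, 0, 0, 0, 0.02, 0, 0, 0, 0.05, 0, 0, 0, 0.1, 0, -0.02, 0, 0.15, 0, -0.04, 0.03, 0.15, 0, -0.06, 0.08, 0.15, 0, -0.06, 0.13, 0.15, 0, -0.06, 0.18, 0.15, 0, -0.06, 0.23, 0.15, 0, -0.06, 0.26, 0.15, 0, -0.06, 0.26, 0.15, 0],
  "claw": 0.2
}}

```text
time_s: 29.5
ee_pos: [0.5037, 0.2972, 0.3495]
tcp_rot: [-0.036, 0.999, 0.0, -0.0]
contact_force: [0.6, -0.6, 1.0]
finger_gap: 0.0511
```

Run:
```python
from h import *
np.set_printoptions(precision=4,suppress=True)
s=robot.sense(); print(s["ee_pos"],s["tcp_rot"],s["time_s"],s["contact_force"],s["finger_gap"])
ims=[]
for n in ("scene","top"):
    im=vision.grab_frame(n)[:,:,::-1]; cv2.imwrite(f"pics/{n}13.png",im)
    u,v=(345,250) if n=="scene" else (315,200)
    ims.append(cv2.resize(im[v-60:v+60,u-80:u+80],(400,300),interpolation=cv2.INTER_CUBIC))
    for t in ("cover_ridge","wing"):
     for d in vision.mark_of(t,n)[:1]: print(t,n,d["score"],w(d["centre"],n))
for t in ["brick","screwdriver","pliers","spray","jar","mug","tape","screw_tray"]:
    for d in vision.mark_of(t,"top")[:1]: print(t,d["score"],w(d["centre"],"top"))
cv2.imwrite("pics/c13.png",np.hstack(ims))
```

```text
[0.5037 0.2972 0.3495] [-0.0362  0.9993  0.     -0.0003] 29.5 [ 0.5922 -0.592   0.9642] 0.05113840430865213
cover_ridge scene 0.76 [0.6459 0.1148 0.1401]
wing scene 0.47 [0.5627 0.0337 0.211 ]
cover_ridge top 0.61 [0.6412 0.1141 0.1451]
wing top 0.69 [0.5646 0.0302 0.2142]
brick 0.78 [ 0.4765 -0.3534  0.0012]
screwdriver 0.55 [0.3833 0.0038 0.0003]
pliers 0.94 [ 0.396  -0.1952 -0.0003]
spray 0.91 [ 0.6641  0.3603 -0.0008]
jar 0.6 [ 0.7362 -0.3462 -0.0019]
mug 0.71 [ 0.5906 -0.4702  0.0052]
screw_tray 0.79 [ 0.3441  0.2018 -0.    ]
```

View pics/c13.png

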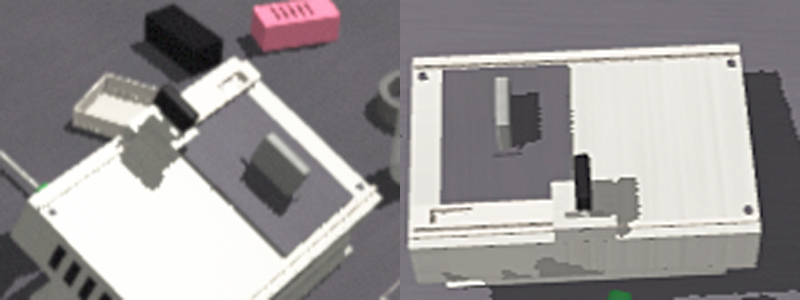

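View pics/top13.png

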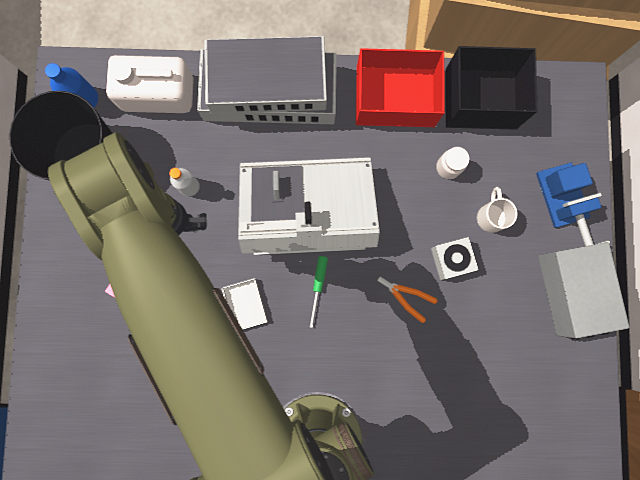

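Run:
```python
from h import *
a=cv2.imread("pics/scene0.png");b=cv2.imread("pics/scene13.png")
t=a[222:244,324:348]
r=cv2.matchTemplate(b[205:260,305:365],t,cv2.TM_CCOEFF_NORMED);print(r.max(),np.unravel_index(r.argmax(),r.shape),"unshifted=(17,19)")
for z in (0,.007,.012): print(z,pix(np.array([.565,.034,.2143])+z*np.array([.406,.028,.914]),"scene"))
cv2.imwrite("pics/c14.png",cv2.resize(np.hstack([a[205:265,300:370],b[205:265,300:370]]),None,fx=5,fy=5,interpolation=cv2.INTER_CUBIC))
```

```text
0.9437061 (np.int64(17), np.int64(19)) unshifted=(17,19)
0 [334.90839725 232.72249043]
0.007 [335.86299293 231.13591346]
0.012 [336.54906982 229.99562567]
```

View pics/c14.png

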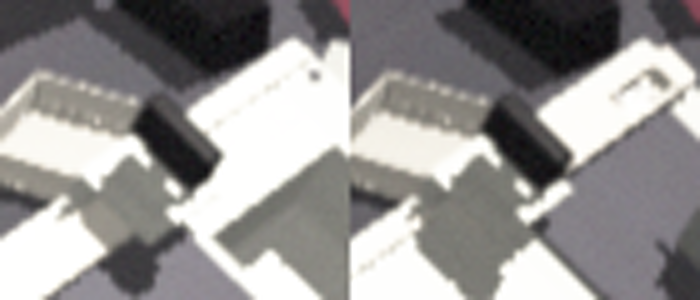

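The wing is pixel-for-pixel where it stood at the start. A pin stuck on the strip would show about 1.6 px higher. The cover is home and nothing else has moved, so I hand in.

```bash
python3 -c "
from cell import robot
print(robot.hand_in())"
```

```text
the job is handed in; nothing more can be done
None
```

The job is done and handed in at about 30 s on the clock. The hand-in reported no verdict.

**What I did:** I laid the light-grey steel module in the bay and left the black and pink look-alikes alone. I pulled the plunger out and twisted it about 0.7 rad so that it stayed out. Then I slid the cover to its stop, twisted the wing back and let the pin in.

**Last checks:**
- **Module:** It lay flat near the bay centre just before the cover closed. Its measured centre was (0.620, 0.120, 0.082), against about (0.614, 0.115, 0.080) expected. With the cover closed it can no longer be seen.
- **Cover:** It met a solid stop after about 132 mm of travel. The ridge then sat on the bay's centre line at y 0.114 and stayed there after release. The given full opening is 145 mm, so I take it that the cover started about 13 mm short of fully open.
- **Plunger:** The wing matched its starting picture with no pixel shift, so I take the pin to be in its hole. This check is fine: a pin resting on the strip would show only about 1.6 px higher. I did not test the lock by pulling the cover.
- **Bystanders:** Seven of the eight were within 5 mm of where they started. The tape was hidden under the arm in the last top picture and was not re-measured. In an earlier check, at about 7 s, it had not moved.

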